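# Zero the plate-height gauge with the stylus

## Robot

A 6-joint arm with a two-finger parallel gripper is mounted at the origin on the work surface. World frame = base frame: x ahead of the robot, y to its left, z up, the work surface at z = 0. Lengths are in m, angles in rad, forces in N, time in s.
With the tool pointing down it reaches from about 0.35 to 0.775 m from the base axis. Payload 5.5 kg.
Tool frame: the origin (TCP) lies midway between the tips of the shut fingers; the grasp point (between the pads) lies 19 mm behind it; x points along the fingers, y is the direction in which the jaws open and shut, and the axes are right-handed (so a half turn about x gives the same grasp; the last joint's range is limited). The gripper opens to 85 mm and grips with 20 to 120 N. Pads are 22 mm wide; open, the fingers measure 114 mm over their backs; the gripper's body (76 mm by 85 mm) begins 54 mm behind the grasp point. The pads swing forward as they close: fully open they stand 13 mm farther back than shut.
Start: joints at [-1.26, 0.313, 0.046, 1.304, 0, 1.431], TCP at [0.251, -0.518, 0.231] pointing down, gripper open.
Joint ranges: [-2.76, 2.76], [-0.86, 1.69], [-1.03, 1.26], [-2.2, 2.34], [-1.47, 1.5], [-3.14, 3.14]. Speed limits (rad/s): [2.57, 2.57, 3.14, 3.14, 3.14, 3.14].

## Interface

Orientations are given as a unit quaternion [w, x, y, z].
In Python, from workcell import env, optics, order, models gives the robot as it stands. The module is installed in compiled form; this text tells all that it offers.
- The arm moves only by the tool servo_tool, never from a script. Its argument "moves" is a list of rows, each a list of 5 numbers: the shift along the tool's x, y, z in cm, then the turn about the tool's x in rad, then the closure, from -1 (fully open) to 1 (shut). A call has exactly 10 rows; each row shifts and turns the commanded pose from where the row before left it, along the tool's axes as they then stand; what a row does not reach is not made up. A row lasts 1/8 s, in which the tool goes at most 62.5 mm and 10.7 degrees, less where a joint would pass 70% of its speed; a pose out of reach is approached as far as the arm can. A call is refused whole if a number of a shift passes 6.25 or a number of a turn 0.188, either way. A call with a gripper value outside its range is refused whole. The fingers move at their own pace and stop on an object; "grip_force" is the grip in N (left out, the last holds). Time passes only in rows, so rows that do not move let the fingers close, or fill a call up. It gives the time, the measured TCP pose, the force and the opening at its end, in the units of the state.
- env.get_state(): the state, without advancing time (a new reading comes with each control period).
- optics.read_camera(name): name is "scene" or "top" or "wrist"; returns a dict with "pixels" (480x640x3 uint8, blue, green, red), "vertical_fov" (degrees; the focal length in pixels is half the picture's height over the tangent of half this angle, whatever the lens; pixels are square), "cx", "cy" (the principal point, pixels), "extrinsics" (4x4, takes a point from world to camera coordinates). Camera axes: x right, y up, looking along -z (the intrinsics and any distortion apply to the point x, -y, -z); pixel columns grow to the right and rows downward; lengths in m; the calibration is good to about 2 mm. A picture is of the moment at which its call begins. There is no depth.
- order.hand_in(): hands the job in, once; it reports no verdict.
Trained networks look in a picture, given as the dict that the camera call returned (one of the last four; its "shot" number tells which), for a name from the list of things; names that differ only in an ending like _2 or _b are one class to them, and where a whole thing is asked for, a point or a joint stands for the part that bears it (a point fixed in the world has none). Each returns a list of dicts, best first, with "conf" (0 to 1); they miss things now and then, are a little off and sometimes report something else, mostly with a low value. They report only what shows in the picture. A call takes as long as a camera call. They do not tell look-alikes from the thing itself.
- models.outline_of(name, picture): "pixels" (480x640 bool, what is visible of it) and "location" ([column, row] in pixels, amid what is visible of it).
- models.pinpoint(name, picture): "location" ([column, row] in pixels: a listed point, or the origin of a listed thing).
The state is a dict: "clock": time; "joint_pos": joint angles; "qvel": joint speeds; "tau": joint torques, N m; "tcp_pos": TCP position; "orientation": TCP orientation; "wrist_force": force on the tool from outside, world axes, zero at the start; "ft_torque": the same for the moment, N m; "finger_gap": finger opening in m.
Only numpy, scipy, OpenCV 4.12 (cv2) and the standard library are available. Lean on these libraries where they do the work, as an engineer would, in place of code of your own. Each camera call takes 0.05 s, during which the arm holds its last target.

## Task

Set the zero of the plate-height gauge on the microplate that stands under its foot: take the gauge head by its knob and lower it until the sprung foot stands on that plate and is pushed about half way in, not to its stop, then let go and leave the head there. Only then take the stylus (the tool with the straight round handle with grip rings) out of the tool block, reach its thin tip through the round hole in the readout's top and press the recessed zero button fully down; the program finishes while the gripper still holds the stylus and keeps the button down. Leave both plates, the other tools and the rest of the bench where they stand.

Things in the scene. Friction and masses are not known exactly. Their poses are not given: they have to be found in the camera images.
- gauge_knob (a point): centre of the black round knob on top of the gauge head: 24 mm diameter, 23 mm tall, on a 12 mm neck, 24 mm above the top of the 30 x 54 mm head, 135 mm above the foot's face when the foot is fully out. Take it from above. The steel column (25 mm diameter, 310 mm tall) stands 90 mm behind it; x axis points to the column, y level across the gauge, z up
- gauge_head (a joint): how far the gauge head has been slid down its column, m: 0 at the top (foot face 135 mm above the table), up to 0.115. It starts at 0 to 0.035, moves straight down, and drag (11 N, against its 4.7 N weight) keeps it wherever it is left: about 6 to 7 N pushes it down, 16 N lifts it
- gauge_foot (a joint): how far the sprung foot is pushed up into the head, m: 0 fully out, 0.016 at its stop; about half way (0.008) is wanted. The spring takes about 1 N to start and 2.5 N half way, 4 N at the stop
- foot_pad: round steel foot pad of the gauge, 20 mm diameter and 8 mm tall, on a 7 mm plunger below the head; origin at the centre of its flat face (underside), 135 mm straight below the knob's centre when the foot is fully out
- plate_low: pale low microplate with 96 round wells, 85.5 x 127.8 x 14.4 mm tall, loose; origin at the centre of its underside, long side along its y. One of the two plates stands under the foot on the gauge's grey granite base (its top is 30 mm above the table), the other is parked beside it on the same base. Either may be the one under the foot
- plate_deep: pale deep-well microplate with 96 square wells, 85.5 x 127.8 x 41 mm tall, loose; origin at the centre of its underside, long side along its y. Either under the foot or parked beside, 155 mm away
- stylus: the stylus: straight round aluminium handle, 14 mm diameter and 86 mm long, with dark grip rings, on a steel tip 5 mm in diameter and 40 mm long; 50 g. Origin at the very end of the tip, z along the tool towards the handle's end. It stands upright in one of the tool block's holes, its shoulder on the block's top: tip end 10 mm, shoulder 50 mm, handle's end 136 mm above the table
- tool_block: white tool block, fixed, 56 x 150 x 50 mm tall; three 8 mm holes in a row along its y axis, at -50, 0 and +50 mm; origin at the centre of its underside. Grip the tools with the fingers closing across the row (along its x)
- spatula: bystander: spatula standing in the tool block, short collar, thin rod, flat steel paddle 16 mm wide at the top (137 mm above the table); origin at its lower end
- cap_key: bystander: T-shaped cap key standing in the tool block, short collar, thin rod, cross bar 34 mm wide at the top (126 mm above the table); origin at its lower end
- readout: the pale bench readout, fixed, 120 x 150 mm: sloping screen with plain keys towards the robot, level strip 45 mm deep and 62 mm above the table along its rear, with the zero-button hole in it, 37.5 mm behind (+x) and 40 mm left (+y) of the readout's middle; origin at the centre of its underside
- aperture (a point): centre of the mouth of the round hole in the readout's level rear top, 62 mm above the table, z up; the hole is vertical, 14 mm in diameter, with a dark flat ring round it. The button's top, 11 mm in diameter, lies 12 mm below this point, 17 mm when pressed fully down
- zero_button (a joint): how far the recessed zero button is pressed, m: 0 up, 0.005 fully down at its stop; sprung, 1.5 N to start, 4 N fully down
- button_cap: the grey button in the hole of the readout, 11 mm diameter, only reached through the hole; moves straight down; its top face lies 16 mm above this origin
- reagent_bottle: bystander: amber bottle, 60 mm diameter, 125 mm tall; origin at the centre of its underside
- sample_jar: bystander: small clear jar with a white cap, 42 mm diameter, 58 mm tall; origin at the centre of its underside
- tip_box: bystander: pipette-tip box with a blue-grey lid, 85 x 122 x 79 mm tall; origin at the centre of its underside
- beaker: bystander: glass beaker, 66 mm diameter, 85 mm tall; origin at the centre of its underside
There are look-alikes about, which are no part of the job. What is shaped like the plate_deep but blue is not meant. There is more than one size of the plate_low; the one meant has the size given above.

How it is judged:
By the outcome, as a careful person would: the job done as asked, in the order asked, and still so for the second after the job is handed in, while the arm keeps its last pose, push and grip.
It also fails if it takes over 54 s, if anything falls off the work surface, if the arm or the gripper's body presses on something with over 40 N, if the wrist force passes 120 N, or if a joint passes its speed limit or range.

## Working session

There is one attempt and no reset: what is moved stays moved. The work goes in short steps, Python scripts to look and compute and a tool call to move; the robot and the scene stay as the last step left them, time stands still between calls to the robot, and variables do not carry over. Pictures are saved under pics/ and viewed, and the job is handed in when it is done.

Besides the shell and the picture viewer there is one more tool, called after "Call:" by a JSON object that holds its "api" and its "payload", one argument or row to a line. servo_tool: Moves the arm, as the interface text tells. Its arguments: {"type":"object","properties":{"moves":{"type":"array"},"grip_force":{"type":"number"}},"required":["moves"]}

```bash
mkdir -p pics; cat > h.py <<'E'
import numpy as np, cv2
from workcell import env, optics, order, models
def f(p): return 240/np.tan(np.radians(p["vertical_fov"])/2)
def ray(p,uv):
    E=np.array(p["extrinsics"]);R=E[:3,:3];t=E[:3,3]
    d=np.array([(uv[0]-p["cx"])/f(p),-(uv[1]-p["cy"])/f(p),-1.])
    return -R.T@t, R.T@d
def onz(p,uv,z):
    c,d=ray(p,uv); return c+d*(z-c[2])/d[2]
def proj(p,X):
    E=np.array(p["extrinsics"]);c=E[:3,:3]@np.array(X)+E[:3,3]
    return np.array([p["cx"]+f(p)*c[0]/-c[2], p["cy"]+f(p)*c[1]/c[2]])
def tri(obs):
    A=np.zeros((3,3));b=np.zeros(3)
    for p,uv in obs:
        c,d=ray(p,uv);d/=np.linalg.norm(d);M=np.eye(3)-np.outer(d,d);A+=M;b+=M@c
    X=np.linalg.solve(A,b); return X,[np.round(proj(p,X)-uv,1) for p,uv in obs]
E
python3 - <<'E'
from h import *
ps={}
for n in ["scene","top","wrist"]:
    p=optics.read_camera(n);ps[n]=p
    cv2.imwrite(f"pics/a_{n}.png",p["pixels"])
    print(n,p["vertical_fov"],p["cx"],p["cy"],[k for k in p if k!='pixels'],{k:p[k] for k in p if 'dist' in k or 'lens' in k}, np.round(ray(p,(320,240))[0],3))
for t in ["gauge_knob","foot_pad","stylus","aperture","plate_low","plate_deep","tool_block","readout","spatula","cap_key"]:
    for n in ["scene","top"]:
        print(t,n,[(np.round(r["location"],1).tolist(),round(r["conf"],2)) for r in models.pinpoint(t,ps[n])[:3]])
s=env.get_state();print(s)
E
```

```text
scene 44.895953573495596 319.70137677687507 242.48810293918777 ['vertical_fov', 'cx', 'cy', 'extrinsics', 'shot'] {} [1.302 0.155 1.121]
top 52.04237529208054 319.8477262687274 242.32982338601266 ['vertical_fov', 'cx', 'cy', 'extrinsics', 'shot'] {} [0.407 0.06  1.109]
wrist 68.43896588569139 322.13677237127865 236.52325910637484 ['vertical_fov', 'cx', 'cy', 'extrinsics', 'shot'] {} [ 0.31  -0.488  0.373]
gauge_knob scene [([226.4, 225.4], 0.86)]
gauge_knob top [([430.2, 232.6], 0.92), ([190.0, 224.8], 0.74)]
foot_pad scene []
foot_pad top []
stylus scene [([474.9, 324.3], 0.52)]
stylus top [([168.3, 227.8], 0.65), ([298.4, 144.0], 0.34)]
aperture scene [([377.7, 316.9], 0.64)]
aperture top [([259.6, 207.6], 0.66), ([318.9, 321.3], 0.51)]
plate_low scene [([171.4, 290.0], 0.87), ([277.9, 236.0], 0.64)]
plate_low top [([381.4, 323.7], 0.96), ([475.9, 234.6], 0.72), ([209.4, 218.2], 0.29)]
plate_deep scene [([433.9, 262.3], 0.93), ([236.4, 287.0], 0.74)]
plate_deep top [([405.0, 246.4], 0.97), ([203.2, 305.2], 0.77)]
tool_block scene [([453.1, 326.6], 0.72)]
tool_block top [([189.1, 22
[... 255 characters left out ...]
, 0.65)]
{'clock': 1.15, 'joint_pos': array([-1.25957587e+00,  3.13220275e-01,  4.60927949e-02,  1.30360738e+00,
       -3.77241067e-07,  1.43118309e+00]), 'qvel': array([-8.47198887e-04, -1.18266707e-03, -2.57815556e-05,  1.49095323e-03,
        4.30357297e-04,  4.45574509e-04]), 'tau': array([-5.09657257e-04, -4.80478942e+01,  2.98815125e+01,  3.19094115e-04,
       -1.95713005e-04,  2.01002031e-06]), 'tcp_pos': array([ 0.25053162, -0.51758858,  0.23130868]), 'orientation': array([ 0.158069  ,  0.68921943,  0.15802567, -0.68921597]), 'wrist_force': array([-0.4842535 ,  0.60991666,  0.4787846 ]), 'ft_torque': array([-0.04031277, -0.00961128,  0.00874956]), 'finger_gap': 0.08543555958686078}
```

View pics/a_scene.png

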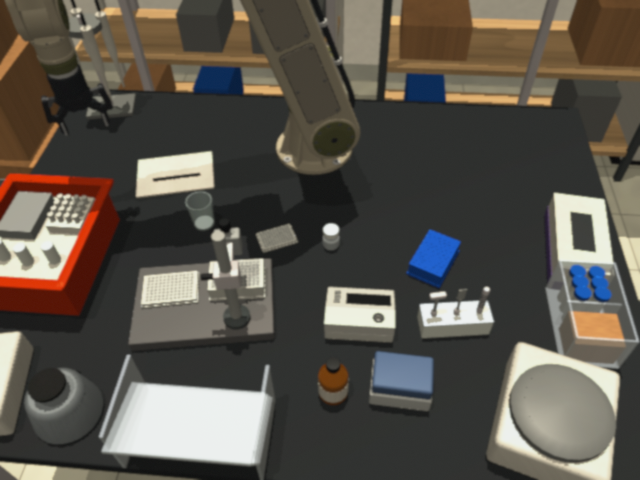

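View pics/a_top.png

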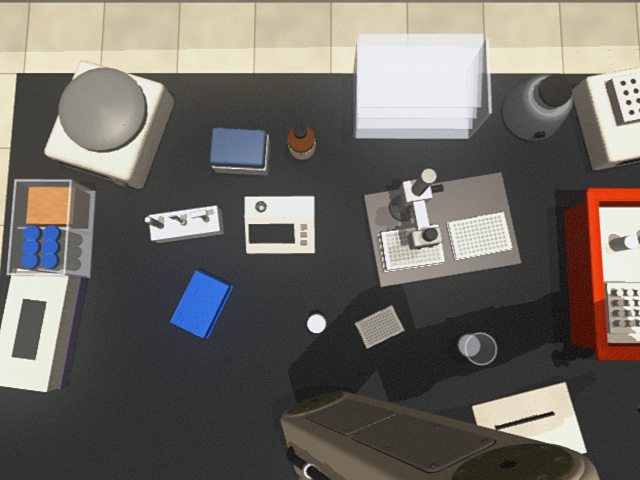

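View pics/a_wrist.png

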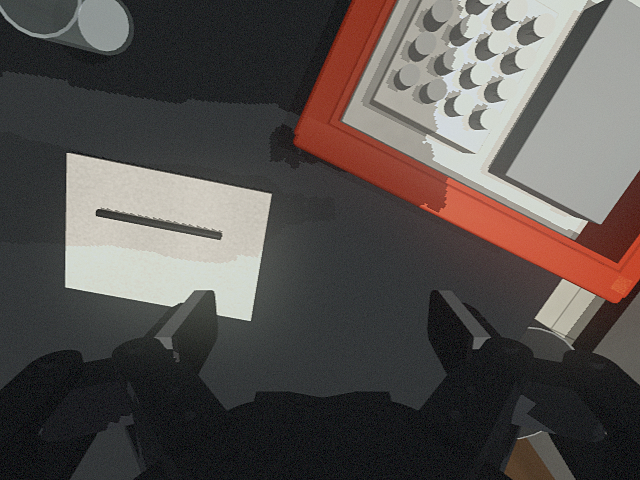

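```bash
python3 - <<'E'
import cv2
a=cv2.imread("pics/a_top.png");b=cv2.imread("pics/a_scene.png")
c1=cv2.resize(a[155:295,355:535],None,fx=4,fy=4,interpolation=cv2.INTER_CUBIC)
c2=cv2.resize(a[180:265,130:330],None,fx=4,fy=4,interpolation=cv2.INTER_CUBIC)
c3=cv2.resize(b[210:350,120:290],None,fx=4,fy=4,interpolation=cv2.INTER_CUBIC)
c4=cv2.resize(b[270:350,310:510],None,fx=4,fy=4,interpolation=cv2.INTER_CUBIC)
for i,c in enumerate([c1,c2,c3,c4]): cv2.imwrite(f"pics/b{i}.png",c)
E
python3 - <<'E'
from h import *
s=optics.read_camera("scene");t=optics.read_camera("top")
print("knob",tri([(s,(226.4,225.4)),(t,(430.2,232.6))]))
print("aper",tri([(s,(377.7,316.9)),(t,(259.6,207.6))]), onz(s,(377.7,316.9),.062),onz(t,(259.6,207.6),.062))
print("readout",onz(s,(358.2,317.3),0),onz(t,(283.6,226.6),0))
print("block",onz(s,(453.1,326.6),0),onz(t,(189.1,226.6),0))
print("stylus",onz(s,(474.9,324.3),0.01),onz(t,(168.3,227.8),0.01))
print("deep",onz(s,(236.4,287),.03),onz(t,(405,246.4),.03))
print("low",onz(s,(171.4,290),.03),onz(t,(475.9,234.6),.03))
E
```

```text
knob (array([ 0.53188829, -0.12447136,  0.24305681]), [array([-1.7, -0.2]), array([-2. ,  0.2])])
aper (array([0.61124813, 0.19981426, 0.06375848]), [array([ 0.2, -0. ]), array([ 0.2, -0. ])]) [0.61017787 0.19945816 0.062     ] [0.61155492 0.2004842  0.062     ]
readout [0.57429437 0.15788963 0.        ] [0.57981906 0.15301552 0.        ]
block [0.58199021 0.37096086 0.        ] [0.57881247 0.36929585 0.        ]
stylus [0.57852031 0.41756571 0.01      ] [0.57428998 0.41365435 0.01      ]
deep [ 0.53330371 -0.12729571  0.03      ] [ 0.53219888 -0.11815599  0.03      ]
low [ 0.55356338 -0.27616939  0.03      ] [ 0.55923258 -0.27501981  0.03      ]
```

View pics/b0.png

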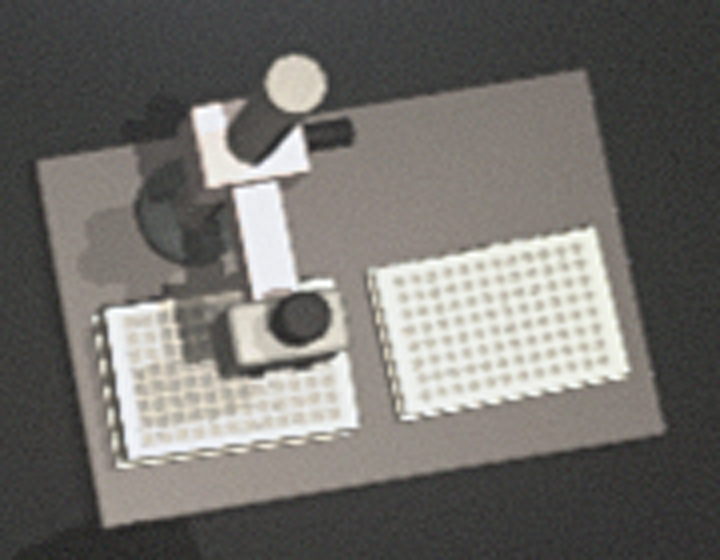

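View pics/b1.png

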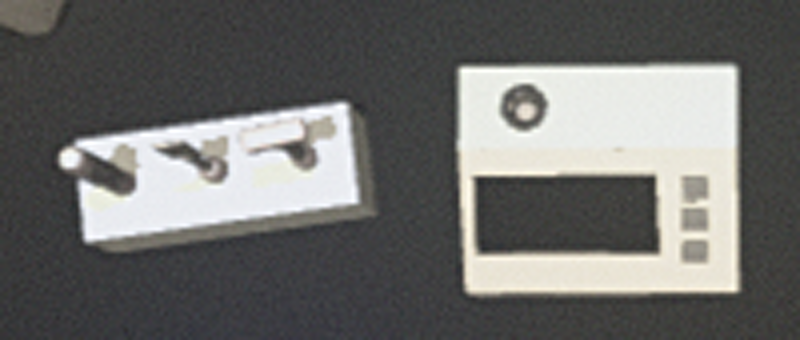

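View pics/b2.png

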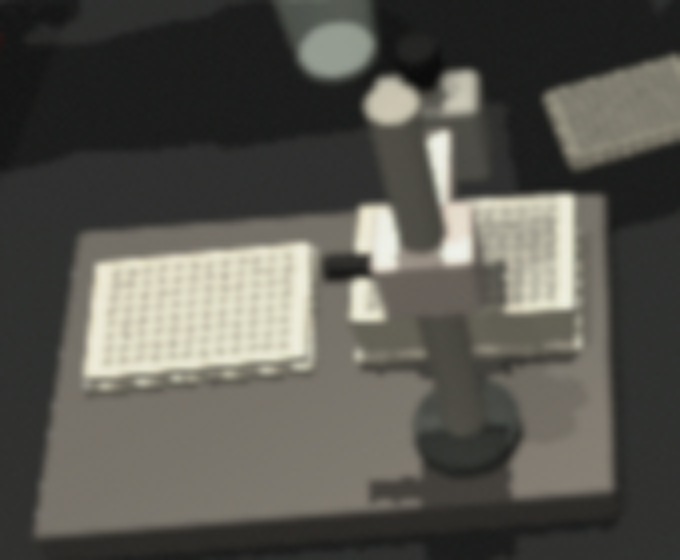

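View pics/b3.png

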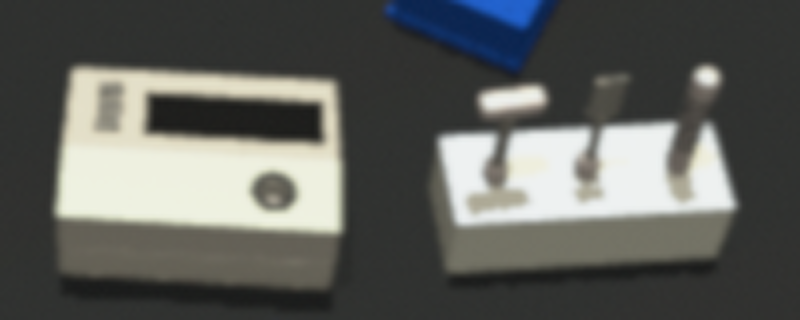

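```bash
cat >> h.py <<'E'
from scipy.spatial.transform import Rotation as Ro
def toolR(s=None):
    s=s or env.get_state(); q=s["orientation"]; return Ro.from_quat([q[1],q[2],q[3],q[0]]).as_matrix(), s
def yaw(v): return np.degrees(np.arctan2(v[1],v[0]))
def ref(s,t,x,z):  # show TCP
    pass
E
python3 - <<'E'
from h import *
R,st=toolR();print(np.round(R,3)); print("tool y yaw",yaw(R[:,1]),"z",yaw(R[:,2]))
s=optics.read_camera("scene");t=optics.read_camera("top")
print("knob",tri([(s,(224.5,224.3)),(t,(430,234.5))]))
print("column top",tri([(s,(120+392/4,210+100/4)),(t,(355+296/4,155+84/4))]))
g=[onz(t,(355+x/4,155+y/4),.03)[:2] for x,y in [(40,160),(588,70),(665,430),(105,525)]];print(np.round(g,3))
for a,b in [(0,1),(3,2),(3,0),(2,1)]: print(yaw(g[b]-g[a]))
b=[onz(t,(130+x/4,180+y/4),.05)[:2] for x,y in [(80,140),(349,102),(361,205),(85,243)]];print(np.round(b,3),np.mean(b,0))
for i,j in [(0,1),(3,2),(3,0),(2,1)]: print(yaw(b[j]-b[i]),np.linalg.norm(b[j]-b[i]))
print("sty top",tri([(s,(310+707/4,270+78/4)),(t,(130+70/4,180+160/4))]),onz(t,(130+122/4,180+185/4),.05))
print("aper",onz(s,(310+274/4,270+190/4),.062),onz(t,(130+523/4,180+107/4),.062))
E
```

```text
[[ 0.     0.436 -0.9  ]
 [-0.    -0.9   -0.436]
 [-1.     0.    -0.   ]]
tool y yaw -64.17042091290921 z -154.17042091281743
knob (array([ 0.52887   , -0.12664608,  0.24239007]), [array([-0.5, -0.1]), array([-0.6,  0.1])])
column top (array([ 0.61699553, -0.11172512,  0.31163226]), [array([-0.8, -0.1]), array([-0.9,  0.1])])
[[ 0.647 -0.031]
 [ 0.7   -0.338]
 [ 0.498 -0.372]
 [ 0.444 -0.065]]
-80.26489866010228
-80.09332304706615
9.608535562682617
9.567682237054248
[[0.596 0.442]
 [0.618 0.295]
 [0.561 0.287]
 [0.54  0.437]] [0.57879521 0.36528034]
-81.56121953473763 0.14861537089051285
-81.79368284048655 0.15142516776559692
5.515537058448568 0.05713576897199868
8.33420958237038 0.05767588524365006
sty top (array([0.57131405, 0.41851595, 0.13229883]), [array([-0.7,  0.1]), array([-0.7,  0. ])]) [0.57153795 0.41802177 0.05      ]
aper [0.61156677 0.20120921 0.062     ] [0.61343843 0.19802823 0.062     ]
```

Call:
{"api": "servo_tool", "payload": {
  "moves": [
    [-3.5,0,0,0.14,-1],
    [-3.5,0,0,0.14,-1],
    [0,-4.0,-4.0,0,-1],
    [0,-4.0,-4.0,0,-1],
    [0,-4.0,-4.0,0,-1],
    [0,-4.0,-4.0,0,-1],
    [0,-4.0,-4.0,0,-1],
    [0,-4.0,-4.0,0,-1],
    [0,-4.0,-4.0,0,-1],
    [0,-3.0,-3.0,0,-1]
  ],
  "grip_force": 40
}}

```text
clock: 2.6
tcp_pos: [0.5043, -0.1574, 0.3015]
orientation: [0.061, 0.705, 0.061, -0.704]
wrist_force: [0.3, -0.2, -0.3]
finger_gap: 0.0852
```

```bash
python3 - <<'E'
from h import *
ps={n:optics.read_camera(n) for n in ["scene","top","wrist"]}
for n in ps: cv2.imwrite(f"pics/c_{n}.png",ps[n]["pixels"])
R,st=toolR();print(st["clock"],np.round(st["tcp_pos"],4),yaw(R[:,1]),np.round(R[:,0],4),st["joint_pos"].round(2),st["wrist_force"].round(2))
for n in ["scene","wrist"]:
  print(n,[(np.round(r["location"],1).tolist(),round(r["conf"],2)) for r in models.pinpoint("gauge_knob",ps[n])[:3]])
print(proj(ps["wrist"],(.5285,-.1268,.242)), ray(ps["wrist"],(320,240))[0])
E
```

```text
2.75 [ 0.5041 -0.1577  0.3012] -79.98819264958938 [-1.e-04 -1.e-04 -1.e+00] [-0.46  0.21  0.08  1.44 -0.    2.51] [-0.04 -0.01  0.54]
scene [([224.9, 224.0], 0.87), ([453.6, 323.2], 0.64), ([237.1, 285.6], 0.46)]
wrist [([281.1, 208.5], 0.65)]
[281.04204769 208.07539564] [ 0.56980402 -0.14394183  0.44376171]
```

View pics/c_wrist.png

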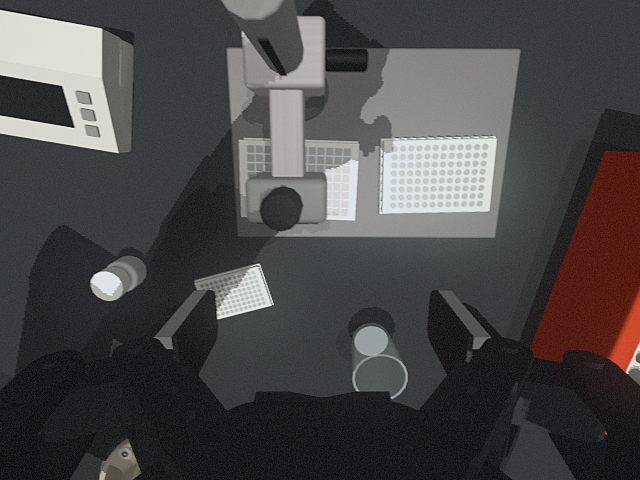

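Call:
{"api": "servo_tool", "payload": {
  "moves": [
    [0,-2.6,-2.9,0,-1],
    [2.6,0,0,0,-1],
    [2.6,0,0,0,-1],
    [2.5,0,0,0,-1],
    [0,0,0,0,-1],
    [0,0,0,0,1],
    [0,0,0,0,1],
    [0,0,0,0,1],
    [0,0,0,0,1],
    [0,0,0,0,1]
  ],
  "grip_force": 40
}}

```text
clock: 4.1
tcp_pos: [0.5276, -0.1274, 0.225]
orientation: [0.06, 0.705, 0.062, -0.704]
wrist_force: [-0.6, 4.9, 2.8]
finger_gap: 0.0224
```

```bash
python3 - <<'E'
from h import *
ps={n:optics.read_camera(n) for n in ["scene","wrist"]}
for n in ps: cv2.imwrite(f"pics/d_{n}.png",ps[n]["pixels"])
R,st=toolR();print(st["clock"],np.round(st["tcp_pos"],4),yaw(R[:,1]),st["wrist_force"].round(2),st["finger_gap"])
b=ps["scene"]["pixels"];cv2.imwrite("pics/d_crop.png",cv2.resize(b[190:330,150:290],None,fx=4,fy=4,interpolation=cv2.INTER_CUBIC))
E
```

```text
4.2 [ 0.5276 -0.1274  0.225 ] -80.14872290142576 [-0.54  5.79  3.05] 0.022347563522107476
```

View pics/d_crop.png

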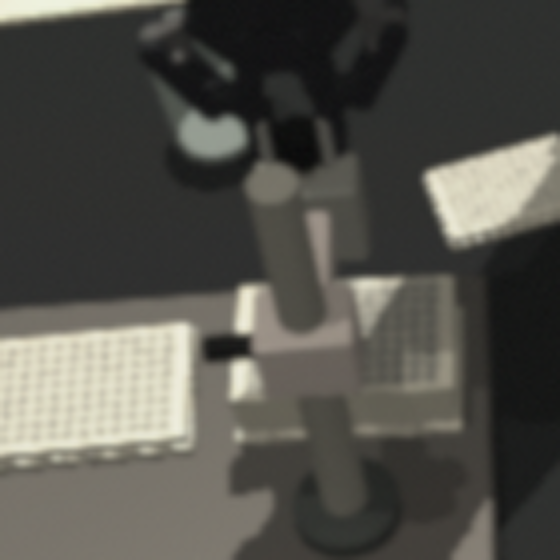

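View pics/d_wrist.png

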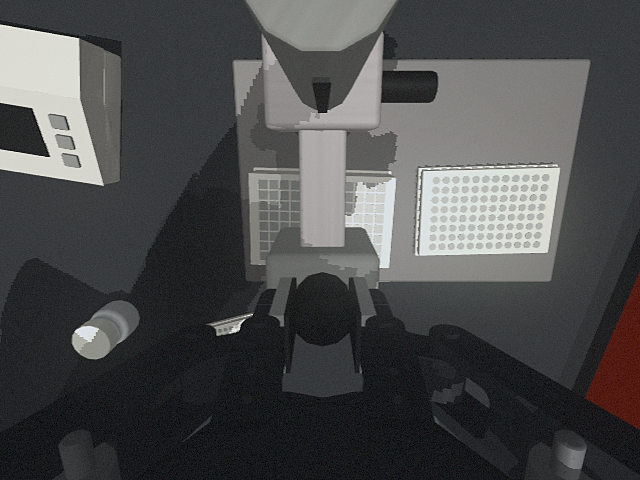

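Call:
{"api": "servo_tool", "payload": {
  "moves": [
    [0.5,0,0,0,1],
    [0.6,0,0,0,1],
    [0.6,0,0,0,1],
    [0.5,0,0,0,1],
    [0.3,0,0,0,1],
    [0.1,0,0,0,1],
    [0.03,0,0,0,1],
    [0.03,0,0,0,1],
    [0.03,0,0,0,1],
    [0.03,0,0,0,1]
  ]
}}

```text
clock: 5.45
tcp_pos: [0.5276, -0.1274, 0.1983]
orientation: [0.06, 0.705, 0.061, -0.704]
wrist_force: [-1.3, 5.2, 5.6]
finger_gap: 0.0225
```

Call:
{"api": "servo_tool", "payload": {
  "moves": [
    [0.03,0,0,0,1],
    [0.03,0,0,0,1],
    [0.03,0,0,0,1],
    [0.03,0,0,0,1],
    [0.03,0,0,0,1],
    [0.03,0,0,0,1],
    [0.03,0,0,0,1],
    [0.03,0,0,0,1],
    [0.03,0,0,0,1],
    [0.03,0,0,0,1]
  ]
}}

```text
clock: 6.7
tcp_pos: [0.5276, -0.1274, 0.1953]
orientation: [0.06, 0.705, 0.061, -0.704]
wrist_force: [-2.2, 6.0, 6.0]
finger_gap: 0.0225
```

Call:
{"api": "servo_tool", "payload": {
  "moves": [
    [0.03,0,0,0,1],
    [0.03,0,0,0,1],
    [0.03,0,0,0,1],
    [0.03,0,0,0,1],
    [0.03,0,0,0,1],
    [0.03,0,0,0,1],
    [0.03,0,0,0,1],
    [0.03,0,0,0,1],
    [0.03,0,0,0,1],
    [0.03,0,0,0,1]
  ]
}}

```text
clock: 7.95
tcp_pos: [0.5276, -0.1274, 0.1925]
orientation: [0.06, 0.705, 0.061, -0.704]
wrist_force: [-1.2, 5.7, 7.7]
finger_gap: 0.0222
```

```bash
python3 - <<'E'
from h import *
ps={n:optics.read_camera(n) for n in ["scene","wrist"]}
for n in ps: cv2.imwrite(f"pics/e_{n}.png",ps[n]["pixels"])
R,st=toolR();print(st["clock"],np.round(st["tcp_pos"],4),yaw(R[:,1]),st["wrist_force"].round(2),st["finger_gap"])
E
```

```text
8.05 [ 0.5276 -0.1274  0.1925] -80.14380459089085 [-2.4   6.11  7.38] 0.02227498700801419
```

View pics/e_wrist.png

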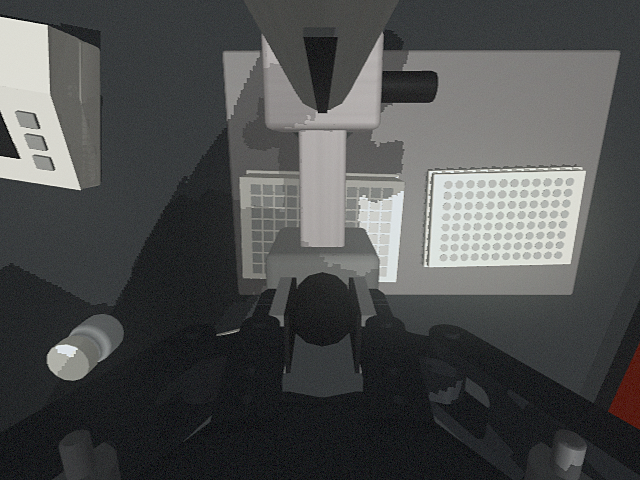

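Call:
{"api": "servo_tool", "payload": {
  "moves": [
    [0.03,0,0,0,1],
    [0.03,0,0,0,1],
    [0.03,0,0,0,1],
    [0.03,0,0,0,1],
    [0.03,0,0,0,1],
    [0.03,0,0,0,1],
    [0.03,0,0,0,1],
    [0.03,0,0,0,1],
    [0.03,0,0,0,1],
    [0.03,0,0,0,1]
  ]
}}

```text
clock: 9.3
tcp_pos: [0.5276, -0.1274, 0.1896]
orientation: [0.06, 0.705, 0.061, -0.704]
wrist_force: [-2.5, 5.8, 8.3]
finger_gap: 0.0226
```

```bash
python3 - <<'E'
from h import *
F=[]
for i in range(6):
    p=optics.read_camera("scene" if i%2 else "top");F.append(env.get_state()["wrist_force"][2])
    cv2.imwrite(f"pics/f_{i}.png",p["pixels"])
print(np.round(F,2),env.get_state()["tcp_pos"],env.get_state()["clock"])
b=cv2.imread("pics/f_1.png");cv2.imwrite("pics/f_crop.png",cv2.resize(b[190:330,150:290],None,fx=4,fy=4,interpolation=cv2.INTER_CUBIC))
E
```

```text
[8.53 8.09 7.72 7.88 7.88 8.39] [ 0.5276056  -0.1273883   0.18957801] 9.6
```

View pics/f_crop.png

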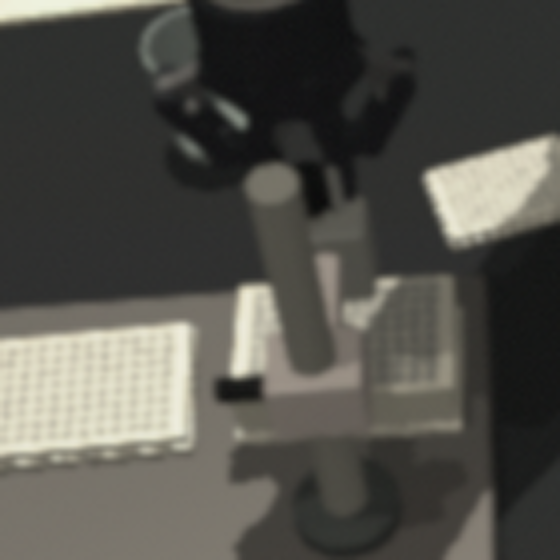

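```bash
python3 - <<'E'
from h import *
p=optics.read_camera("scene")
F=[env.get_state()["wrist_force"][2]]
for i in range(6):
    q=optics.read_camera("scene");F.append(env.get_state()["wrist_force"][2])
print(np.round(F,2))
S=[]
for n,dz in [("d_scene",0.035),("pics",0)]:
    b=cv2.imread(f"pics/{n}.png") if n!="pics" else p["pixels"]
    c=cv2.resize(b[225:285,205:265],None,fx=10,fy=10,interpolation=cv2.INTER_CUBIC)
    for z,col in [(.0705+ dz,(0,0,255)),(.0785+dz,(0,255,0))]:
        pts=[]
        for a in np.linspace(0,6.28,60):
            u=proj(p,(.5276+.01*np.cos(a),-.1274+.01*np.sin(a),z)); pts.append((u-[205,225])*10)
        cv2.polylines(c,[np.int32(pts)],True,col,1)
    S.append(c)
cv2.imwrite("pics/g.png",cv2.resize(np.hstack(S),(800,400)))
for n in ["foot_pad"]:
  print([(r["location"],r["conf"]) for r in models.pinpoint(n,p)], proj(p,(.5276,-.1274,.071)))
E
```

```text
[7.71 8.66 8.49 8.8  7.82 7.54 7.4 ]Traceback (most recent call last):
  File "<stdin>", line 19, in <module>
ValueError: only the last four pictures can be asked about
```

View pics/g.png

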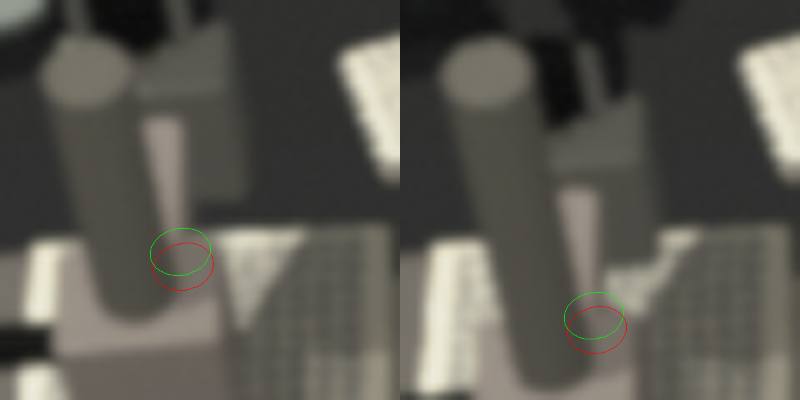

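```bash
python3 - <<'E'
from h import *
p=optics.read_camera("scene")
for uv in [(239.2,228.3),(241,239.25)]:
    for z in [.1766,.18,.1826,.2116,.2156,.218]:
        print(uv,z,proj(p,(.5083,-.1033,z)).round(1))
for z in [.31,.312]: print("coltop",proj(p,(.617,-.1117,z)))
w=optics.read_camera("wrist")
print("knob top in wrist at hyp:",[ (h,proj(w,(.5280,-.127,h)).round(1)) for h in (.2006+.0115,.2066+.0115)])
# head far corners in wrist: 
g=np.radians(9.7);gx=np.array([np.cos(g),np.sin(g)]);gy=np.array([-np.sin(g),np.cos(g)])
k=np.array([.5278,-.1271])
for h in (.1766,.1826):
    print(h,[proj(w,[*(k+.015*gx+s*.027*gy),h]).round(1).tolist() for s in (1,-1)])
for zp in (.071,): print("plate")
c=cv2.resize(w["pixels"][210:360,240:400],None,fx=5,fy=5,interpolation=cv2.INTER_CUBIC);cv2.imwrite("pics/h.png",c[:600])
E
```

```text
(239.2, 228.3) 0.1766 [240.9 238.2]
(239.2, 228.3) 0.18 [240.7 237.2]
(239.2, 228.3) 0.1826 [240.6 236.4]
(239.2, 228.3) 0.2116 [238.9 227.4]
(239.2, 228.3) 0.2156 [238.7 226.1]
(239.2, 228.3) 0.218 [238.5 225.4]
(241, 239.25) 0.1766 [240.9 238.2]
(241, 239.25) 0.18 [240.7 237.2]
(241, 239.25) 0.1826 [240.6 236.4]
(241, 239.25) 0.2116 [238.9 227.4]
(241, 239.25) 0.2156 [238.7 226.1]
(241, 239.25) 0.218 [238.5 225.4]
coltop [217.35223446 235.47112891]
coltop [217.18866178 234.76418387]
knob top in wrist at hyp: [(0.2121, array([323.6, 320.7])), (0.21810000000000002, array([323.7, 328.8]))]
0.1766 [[265.4, 254.0], [382.1, 254.3]]
0.1826 [[263.3, 258.2], [384.2, 258.4]]
plate
```

View pics/h.png

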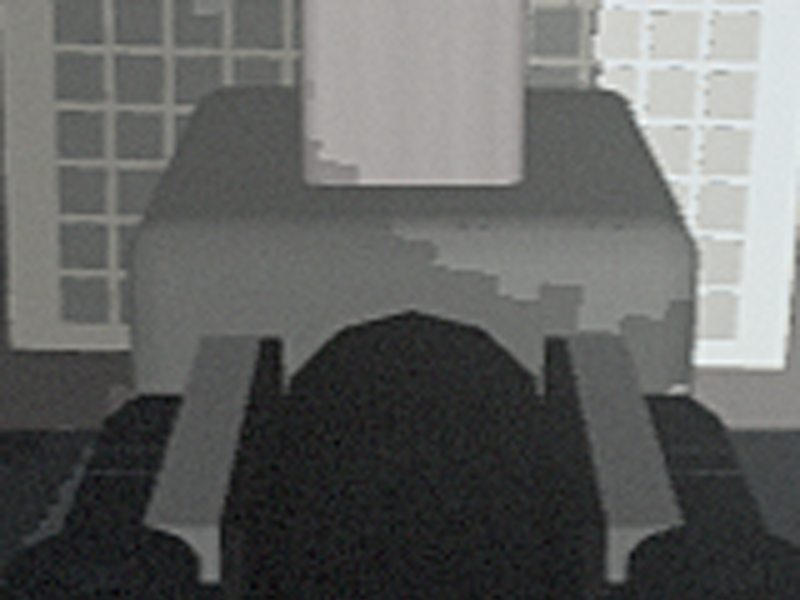

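```bash
python3 - <<'E'
from h import *
p=optics.read_camera("scene"); w=optics.read_camera("wrist");t=optics.read_camera("top")
g=np.radians(9.7);gx=np.array([np.cos(g),np.sin(g)]);gy=np.array([-np.sin(g),np.cos(g)])
k=np.array([.5280,-.1270])
out=[]
for cam,(u0,v0,n,s) in [(p,(210,220,50,12)),(w,(245,220,150,4)),(t,(395,200,70,8))]:
    a=cam["pixels"][v0:v0+n,u0:u0+n]; a=cv2.convertScaleAbs(a,alpha=1.6,beta=10)
    for h,col in [(.1766,(0,0,255)),(.1826,(0,255,0))]:
        c=cv2.resize(a,None,fx=s,fy=s,interpolation=cv2.INTER_CUBIC)
        pts=[(proj(cam,[*(k+i*.015*gx+j*.027*gy),h])-[u0,v0]+.5)*s for i,j in [(1,1),(1,-1),(-1,-1),(-1,1)]]
        cv2.polylines(c,[np.int32(np.round(pts))],True,col,1)
        kp=[(proj(cam,[k[0]+.012*np.cos(q),k[1]+.012*np.sin(q),h+.0355])-[u0,v0]+.5)*s for q in np.linspace(0,6.3,50)]
        cv2.polylines(c,[np.int32(np.round(kp))],True,col,1)
        out.append(cv2.resize(c,(400,400)))
for i in range(3): cv2.imwrite(f"pics/k{i}.png",np.hstack(out[2*i:2*i+2]))
print(env.get_state()["clock"])
E
```

```text
10.2
```

View pics/k0.png

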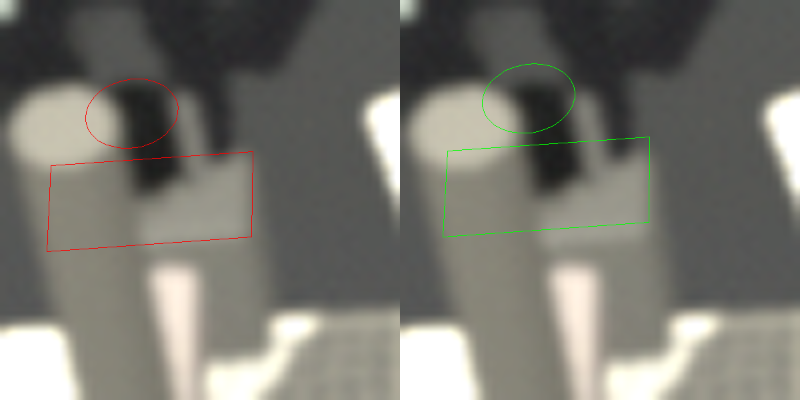

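View pics/k1.png

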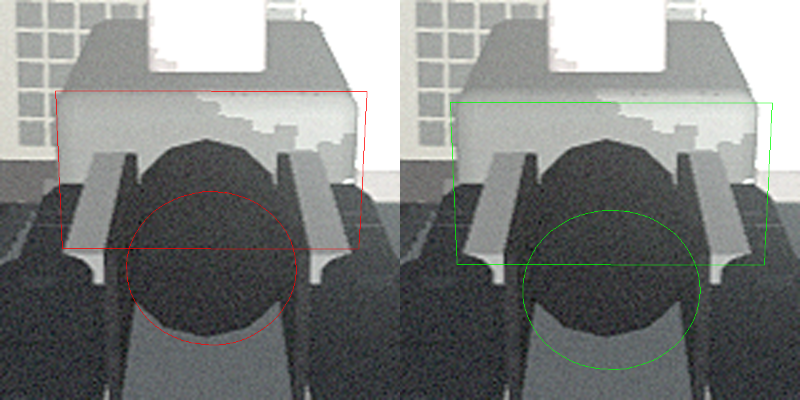

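View pics/k2.png

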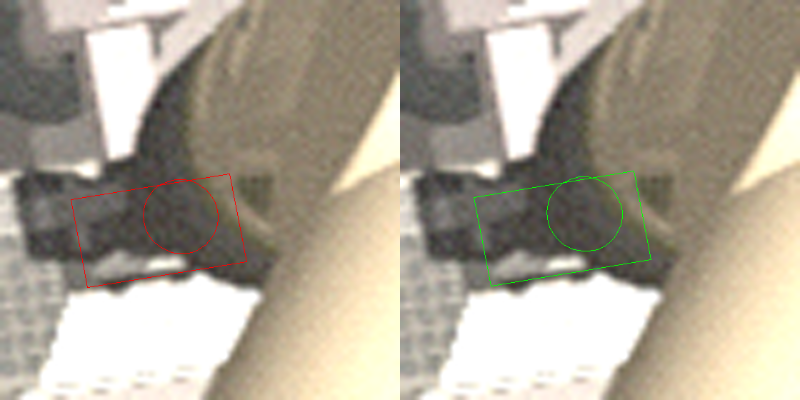

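Call:
{"api": "servo_tool", "payload": {
  "moves": [
    [0.04,0,0,0,1],
    [0.04,0,0,0,1],
    [0.04,0,0,0,1],
    [0.04,0,0,0,1],
    [0.04,0,0,0,1],
    [0,0,0,0,1],
    [0,0,0,0,1],
    [0,0,0,0,1],
    [0,0,0,0,1],
    [0,0,0,0,1]
  ]
}}

```text
clock: 11.45
tcp_pos: [0.5276, -0.1274, 0.1876]
orientation: [0.06, 0.705, 0.061, -0.704]
wrist_force: [-2.4, 7.3, 7.7]
finger_gap: 0.0227
```

```bash
python3 - <<'E'
from h import *
F=[]
for i in range(10):
    optics.read_camera("wrist");F.append(env.get_state()["wrist_force"])
print(np.mean(F,0),np.std(F,0),env.get_state()["tcp_pos"])
E
```

```text
[-2.45761158  5.71430277  8.37583188] [0.33867059 0.41105991 0.4100517 ] [ 0.52759    -0.12735887  0.18761135]
```

Call:
{"api": "servo_tool", "payload": {
  "moves": [
    [0,0,0,0,-1],
    [0,0,0,0,-1],
    [0,0,0,0,-1],
    [0,0,0,0,-1],
    [-2.5,0,0,0,-1],
    [-2.5,0,0,0,-1],
    [-2.5,0,0,0,-1],
    [-1.2,0,0,-0.18,-1],
    [-1.2,0,0,-0.18,-1],
    [-1.2,0,0,-0.18,-1]
  ]
}}

```text
clock: 13.2
tcp_pos: [0.5275, -0.129, 0.2974]
orientation: [-0.248, -0.662, -0.248, 0.662]
wrist_force: [-0.7, -0.3, 0.6]
finger_gap: 0.0854
```

Call:
{"api": "servo_tool", "payload": {
  "moves": [
    [0,0,0,-0.167,-1],
    [0,0,0,-0.167,-1],
    [0,0,0,-0.167,-1],
    [0,0,0,-0.167,-1],
    [0,0,0,-0.167,-1],
    [0,0,0,-0.168,-1],
    [0,1.3,-5.9,0,-1],
    [0,1.3,-5.9,0,-1],
    [0,1.3,-5.9,0,-1],
    [0,1.3,-5.9,0,-1]
  ]
}}

```text
clock: 14.45
tcp_pos: [0.5454, 0.1138, 0.2971]
orientation: [0.534, 0.463, 0.534, -0.463]
wrist_force: [0.3, -0.2, -0.3]
finger_gap: 0.0856
```

```bash
python3 - <<'E'
from h import *
ps={n:optics.read_camera(n) for n in ["scene","top","wrist"]}
for n in ps: cv2.imwrite(f"pics/m_{n}.png",ps[n]["pixels"])
R,st=toolR();print(st["clock"],np.round(st["tcp_pos"],4),yaw(R[:,1]),st["joint_pos"].round(2),st["wrist_force"].round(2))
p=ps["scene"];t=ps["top"]
for n in ["scene","top"]:print(n,[(np.round(r["location"],1).tolist(),round(r["conf"],2)) for r in models.pinpoint("gauge_knob",ps[n])[:3]])
for h in (.198,.200,.203,.206): print(h,proj(p,(.528,-.127,h)).round(1),proj(t,(.528,-.127,h)).round(1))
b=p["pixels"];cv2.imwrite("pics/m_crop.png",cv2.resize(cv2.convertScaleAbs(b[200:320,190:310],alpha=1.4),None,fx=5,fy=5,interpolation=cv2.INTER_CUBIC))
E
```

```text
14.6 [0.545  0.1149 0.2968] 8.497405386316881 [ 0.06  0.27  0.15  1.45 -0.    1.49] [ 0.04  0.   -0.57]
scene [([230.6, 238.0], 0.6)]
top [([430.2, 236.9], 0.9)]
0.198 [226.9 238.1] [424.5 238.3]
0.2 [226.8 237.4] [424.7 238.2]
0.203 [226.6 236.5] [425.1 238. ]
0.206 [226.4 235.6] [425.4 237.8]
```

View pics/m_crop.png

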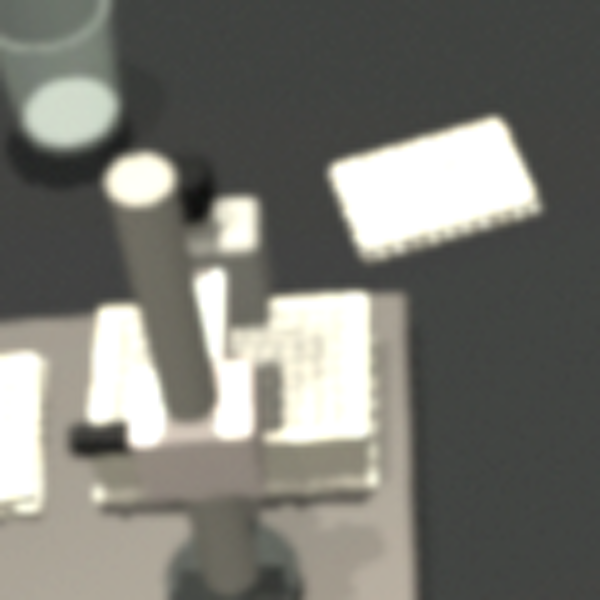

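View pics/m_top.png

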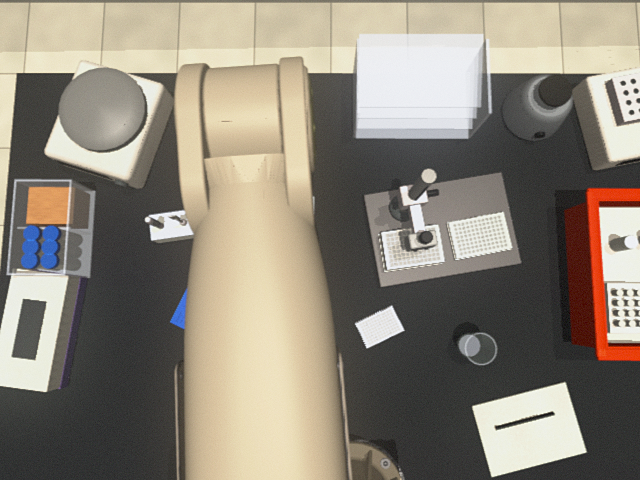

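View pics/m_wrist.png

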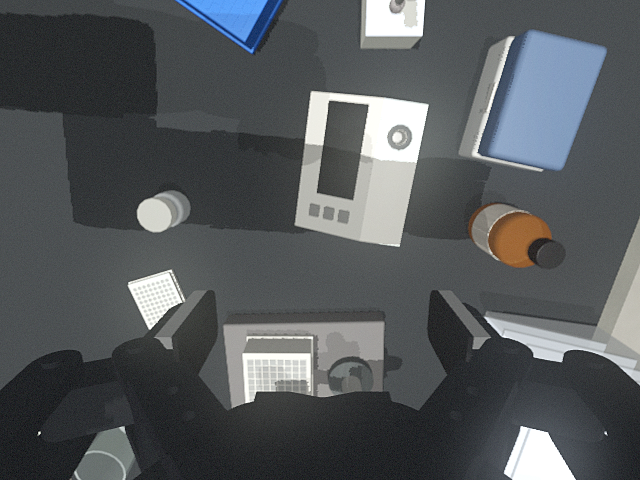

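```bash
python3 - <<'E'
from h import *
p=optics.read_camera("scene");t=optics.read_camera("top")
g=np.radians(9.7);gx=np.array([np.cos(g),np.sin(g)]);gy=np.array([-np.sin(g),np.cos(g)])
k=np.array([.5280,-.1270])
for nm,cam,(u0,v0,n,s) in [("scene",p,(205,210,50,12)),("top",t,(395,200,60,10))]:
  out=[]
  for f_,off in [("a",.0374),("m",0)]:
    a=cv2.imread(f"pics/{f_}_{nm}.png")[v0:v0+n,u0:u0+n]
    for d,col in [(.004,(0,255,0)),(.008,(0,0,255)),(.012,(255,0,0))]:
        h=.206-d-.024+off
        c=cv2.resize(a,None,fx=s,fy=s,interpolation=cv2.INTER_CUBIC)
        pts=[(proj(cam,[*(k+i*.015*gx+j*.027*gy),h])-[u0,v0]+.5)*s for i,j in [(1,1),(1,-1),(-1,-1),(-1,1)]]
        cv2.polylines(c,[np.int32(np.round(pts))],True,col,1)
        for dz in (.0355,.0125):
          kp=[(proj(cam,[k[0]+.012*np.cos(q),k[1]+.012*np.sin(q),h+dz])-[u0,v0]+.5)*s for q in np.linspace(0,6.3,50)]
          cv2.polylines(c,[np.int32(np.round(kp))],True,col,1)
        out.append(cv2.resize(c,(266,266)))
  cv2.imwrite(f"pics/n_{nm}.png",np.vstack([np.hstack(out[:3]),np.hstack(out[3:])]))
E
```

```text
(no output)
```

View pics/n_scene.png

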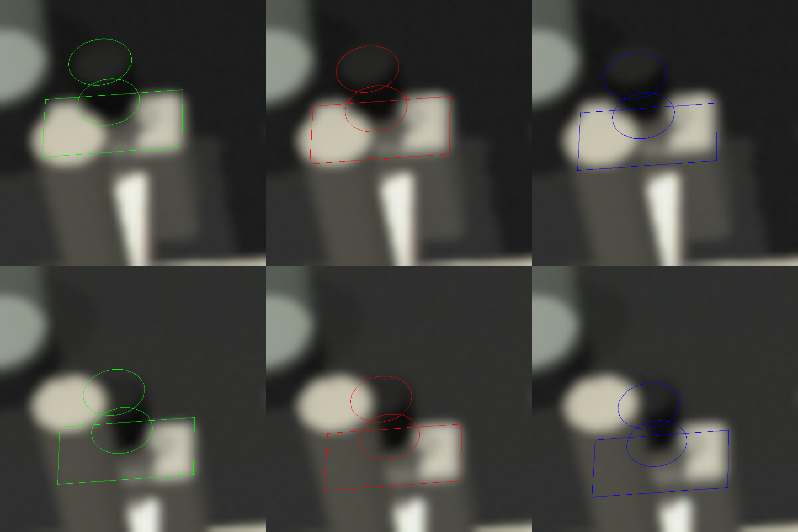

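View pics/n_top.png

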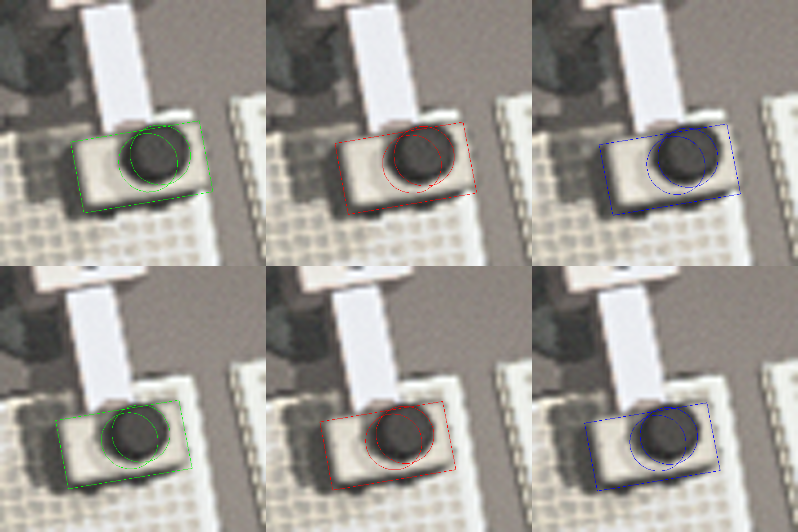

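Call:
{"api": "servo_tool", "payload": {
  "moves": [
    [0,1.4,-5.9,0,-1],
    [0,1.4,-5.9,0,-1],
    [0,1.4,-5.9,0,-1],
    [0,1.4,-5.9,0,-1],
    [0,0,0,0,-1],
    [0,0,0,0,-1],
    [0,0,0,0,-1],
    [0,0,0,0,-1],
    [0,0,0,0,-1],
    [0,0,0,0,-1]
  ]
}}

```text
clock: 16.05
tcp_pos: [0.5672, 0.3533, 0.2974]
orientation: [0.534, 0.463, 0.534, -0.463]
wrist_force: [0.4, 0.6, -0.2]
finger_gap: 0.0857
```

```bash
python3 - <<'E'
from h import *
w=optics.read_camera("wrist");p=optics.read_camera("scene");t=optics.read_camera("top")
cv2.imwrite("pics/o_wrist.png",w["pixels"])
R,st=toolR();print(st["clock"],np.round(st["tcp_pos"],4),yaw(R[:,1]))
print([(np.round(r["location"],1).tolist(),round(r["conf"],2)) for r in models.pinpoint("stylus",w)[:3]])
print(proj(w,(.5715,.417,.136)),proj(w,(.5715,.417,.05)),proj(w,(.5715,.417,.01)))
E
```

```text
16.2 [0.5671 0.3537 0.2971] 8.194556520121454
[([332.1, 144.2], 0.54)]
[338.53843401 146.50711736] [334.91199264 145.22589383] [333.71823299 144.80413795]
```

View pics/o_wrist.png

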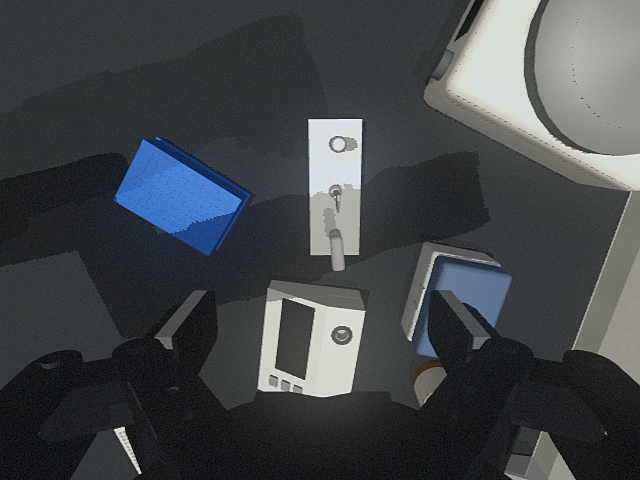

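Call:
{"api": "servo_tool", "payload": {
  "moves": [
    [0,0.7,-3.2,0,-1],
    [0,0.7,-3.1,0,-1],
    [3.0,0,0,0,-1],
    [5.0,0,0,0,-1],
    [5.0,0,0,0,-1],
    [5.0,0,0,0,-1],
    [3.1,0,0,0,-1],
    [0,0,0,0,-1],
    [0,0,0,0,0],
    [0,0,0,0,0]
  ]
}}

```text
clock: 17.5
tcp_pos: [0.5734, 0.4189, 0.0886]
orientation: [0.535, 0.464, 0.534, -0.462]
wrist_force: [0.5, -0.3, 0.6]
finger_gap: 0.0515
```

```bash
python3 - <<'E'
from h import *
w=optics.read_camera("wrist")
cv2.imwrite("pics/p_wrist.png",w["pixels"])
R,st=toolR();print(st["clock"],np.round(st["tcp_pos"],4),yaw(R[:,1]),st["finger_gap"],st["wrist_force"])
E
```

```text
17.55 [0.5732 0.4188 0.0884] 8.195140093327424 0.04424997873123727 [0.37826371 0.66923202 0.02920881]
```

View pics/p_wrist.png

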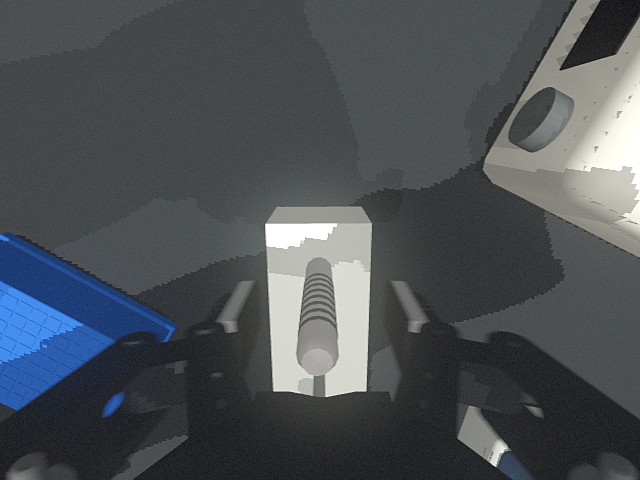

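Call:
{"api": "servo_tool", "payload": {
  "moves": [
    [0,0,0,0,1],
    [0,0,0,0,1],
    [0,0,0,0,1],
    [0,0,0,0,1],
    [-0.5,0,0,0,1],
    [-2.0,0,0,0,1],
    [-2.5,0,0,0,1],
    [-2.0,0,0,0,1],
    [-1.0,0,0,0,1],
    [0,0,0,0,1]
  ],
  "grip_force": 60
}}

```text
clock: 18.8
tcp_pos: [0.5722, 0.4182, 0.1664]
orientation: [0.535, 0.463, 0.534, -0.463]
wrist_force: [0.2, -0.0, -0.8]
finger_gap: 0.0123
```

```bash
python3 - <<'E'
from h import *
w=optics.read_camera("wrist");p=optics.read_camera("scene")
cv2.imwrite("pics/q_wrist.png",w["pixels"])
b=p["pixels"];cv2.imwrite("pics/q_crop.png",cv2.resize(b[220:350,330:520],None,fx=4,fy=4,interpolation=cv2.INTER_CUBIC))
R,st=toolR();print(st["clock"],np.round(st["tcp_pos"],4),yaw(R[:,1]),st["finger_gap"],st["wrist_force"])
X=st["tcp_pos"];print("grasp proj",proj(w,X+[0,0,.019]),proj(w,X+[0,0,.05]))
E
```

```text
18.9 [0.5716 0.4178 0.1649] 8.191857090851203 0.012379861262588172 [-0.33188281 -0.37508181  0.17174574]
grasp proj [321.55451124 319.07423085] [321.45860095 368.32240746]
```

View pics/q_wrist.png

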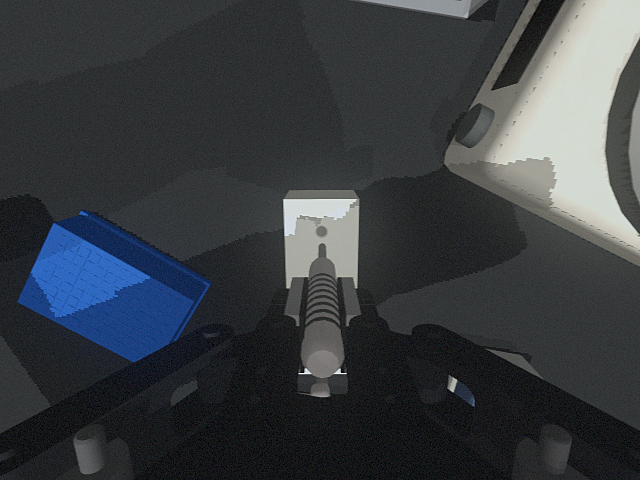

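View pics/q_crop.png

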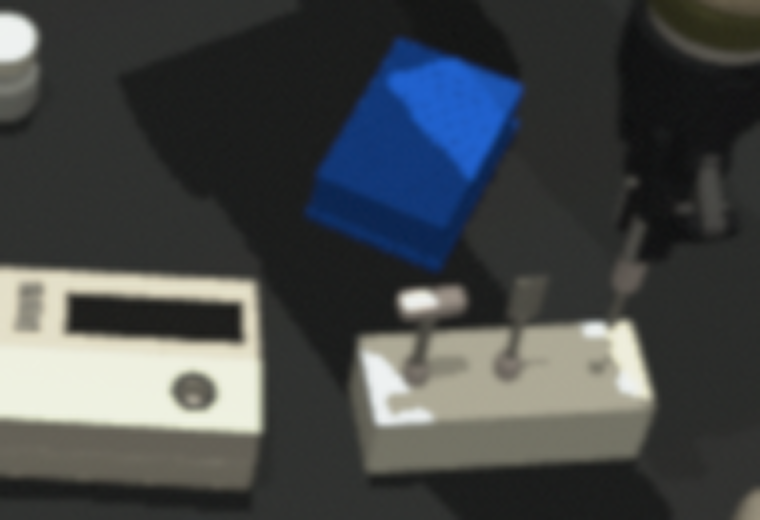

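Call:
{"api": "servo_tool", "payload": {
  "moves": [
    [-3.5,0,0,0,1],
    [-3.5,0,0,0,1],
    [0,0.2,5.5,0,1],
    [0,0.2,5.5,0,1],
    [0,0.2,5.5,0,1],
    [0,0.2,5.5,0,1],
    [0,0,0,0,1],
    [3.5,0,0,0,1],
    [3.5,0,0,0,1],
    [0,0,0,0,1]
  ]
}}

```text
clock: 20.15
tcp_pos: [0.6083, 0.2019, 0.1621]
orientation: [0.533, 0.461, 0.536, -0.465]
wrist_force: [-0.1, 0.5, -0.9]
finger_gap: 0.0124
```

```bash
python3 - <<'E'
from h import *
w=optics.read_camera("wrist");p=optics.read_camera("scene");t=optics.read_camera("top")
cv2.imwrite("pics/r_wrist.png",w["pixels"])
b=p["pixels"];cv2.imwrite("pics/r_crop.png",cv2.resize(b[250:340,320:420],None,fx=7,fy=6.5,interpolation=cv2.INTER_CUBIC))
R,st=toolR();X=st["tcp_pos"];print(st["clock"],np.round(X,4),yaw(R[:,1]),st["finger_gap"],st["wrist_force"])
for n in ["aperture","stylus"]:
  for q,c in [("w",w),("s",p)]: print(n,q,[(np.round(r["location"],1).tolist(),round(r["conf"],2)) for r in models.pinpoint(n,c)[:3]])
print("tip pred w",proj(w,X-[0,0,.0765]).round(1),"s",proj(p,X-[0,0,.0765]).round(1))
print("end pred w",proj(w,X+[0,0,.0495]).round(1),"shoulder",proj(w,X-[0,0,.0365]).round(1),proj(p,X-[0,0,.0365]).round(1))
print("ap pred w",proj(w,(.6115,.2,.062)).round(1),proj(p,(.6115,.2,.062)).round(1))
c=cv2.resize(w["pixels"][200:400,220:420],None,fx=3,fy=3,interpolation=cv2.INTER_CUBIC);cv2.imwrite("pics/r_wc.png",c)
E
```

```text
20.3 [0.6117 0.2022 0.1672] 8.241437850509545 0.012604621584163924 [ 0.09027867 -0.07057823 -0.52818308]
aperture w [([330.0, 242.9], 0.73)]
aperture s [([379.2, 319.2], 0.66)]
stylus w [([321.3, 245.6], 0.76)]
stylus s [([378.3, 311.0], 0.4)]
tip pred w [329.2 250.4] s [379.8 310.1]
end pred w [334.1 380.9] shoulder [330.1 273.3] [381.  299.3]
ap pred w [328.  241.3] [377.9 317.4]
```

View pics/r_wc.png

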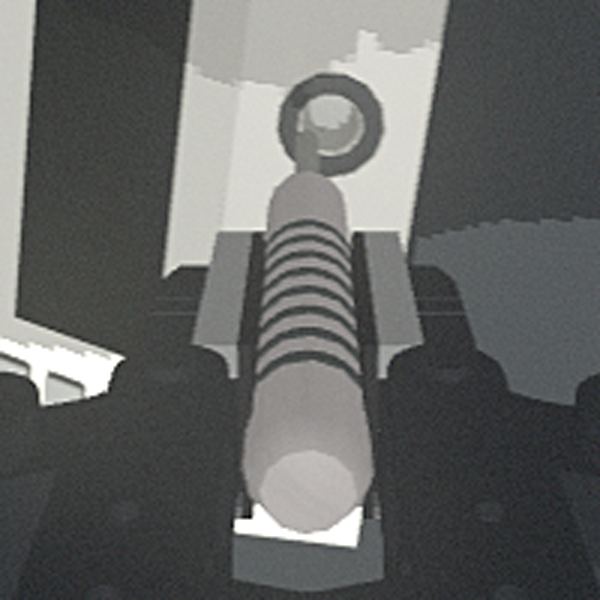

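View pics/r_crop.png

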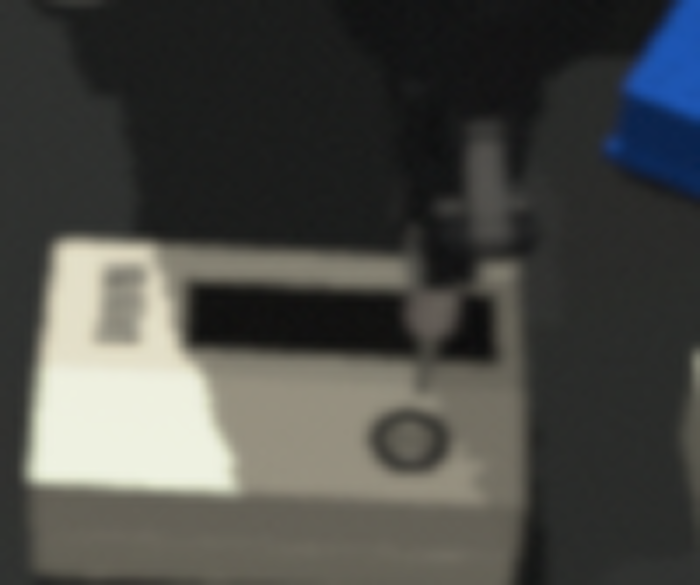

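```bash
python3 - <<'E'
from h import *
w=optics.read_camera("wrist");R,st=toolR();X=st["tcp_pos"]
p=optics.read_camera("scene");t=optics.read_camera("top")
b=p["pixels"];cv2.imwrite("pics/s_crop.png",cv2.resize(b[250:340,320:420],None,fx=7,fy=6.5,interpolation=cv2.INTER_CUBIC))
print(st["clock"],np.round(X,4),yaw(R[:,1]),R[:,0].round(4),np.abs(st["qvel"]).max(),st["wrist_force"])
for n in ["aperture","stylus"]:
  for q,c in [("w",w),("s",p)]: print(n,q,[(np.round(r["location"],1).tolist(),round(r["conf"],2)) for r in models.pinpoint(n,c)[:3]])
print("tip pred w",proj(w,X-[0,0,.0765]).round(1),"s",proj(p,X-[0,0,.0765]).round(1))
print("end pred w",proj(w,X+[0,0,.0495]).round(1),"shoulder",proj(w,X-[0,0,.0365]).round(1),proj(p,X-[0,0,.0365]).round(1))
print("ap pred w",proj(w,(.6115,.2,.062)).round(1),proj(p,(.6115,.2,.062)).round(1))
c=cv2.resize(w["pixels"][200:400,220:420],None,fx=3,fy=3,interpolation=cv2.INTER_CUBIC);cv2.imwrite("pics/s_wc.png",c)
E
```

```text
20.55 [0.6119 0.2017 0.1674] 8.20266023915868 [ 2.1e-03  3.0e-04 -1.0e+00] 0.008778319361624385 [-0.13775386 -0.01127022 -0.66058981]
aperture w []
aperture s [([379.6, 316.4], 0.93)]
stylus w [([323.5, 248.4], 0.81)]
stylus s [([378.1, 311.2], 0.57)]
tip pred w [322.3 248. ] s [379.6 310.2]
end pred w [323.5 369.2] shoulder [322.5 269.7] [380.7 299.4]
ap pred w [321.3 238.5] [377.9 317.4]
```

View pics/s_wc.png

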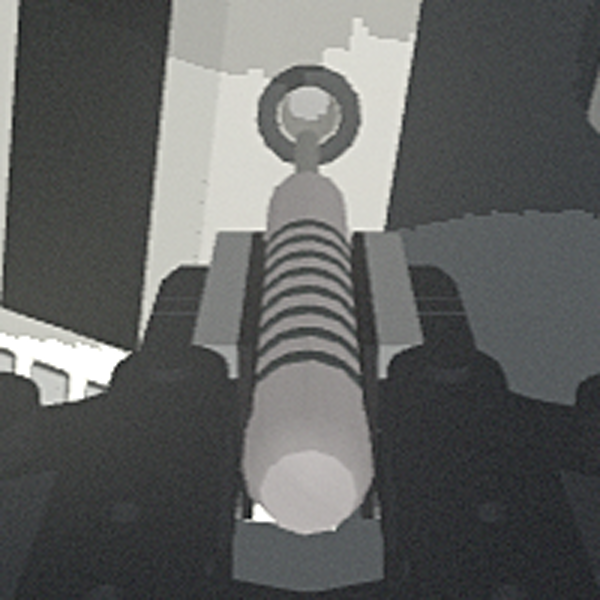

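View pics/s_crop.png

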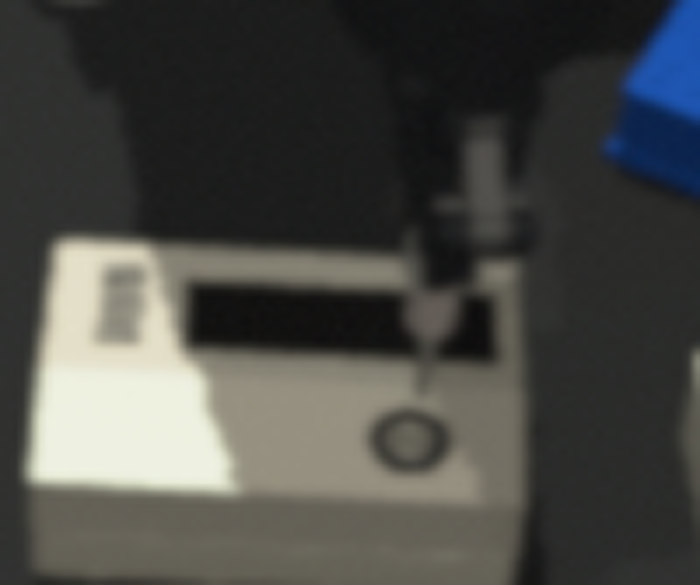

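Call:
{"api": "servo_tool", "payload": {
  "moves": [
    [0,0,0.28,0,1],
    [0,0,0,0,1],
    [0.5,0,0,0,1],
    [0.5,0,0,0,1],
    [0.5,0,0,0,1],
    [0.5,0,0,0,1],
    [0,0,0,0,1],
    [0,0,0,0,1],
    [0,0,0,0,1],
    [0,0,0,0,1]
  ]
}}

```text
clock: 22.1
tcp_pos: [0.6118, 0.1987, 0.1463]
orientation: [0.535, 0.463, 0.534, -0.463]
wrist_force: [0.0, -0.4, 0.2]
finger_gap: 0.0124
```

```bash
python3 - <<'E'
from h import *
w=optics.read_camera("wrist");R,st=toolR();X=st["tcp_pos"]
p=optics.read_camera("scene")
b=p["pixels"];cv2.imwrite("pics/t_crop.png",cv2.resize(b[250:340,320:420],None,fx=7,fy=6.5,interpolation=cv2.INTER_CUBIC))
print(st["clock"],np.round(X,4),yaw(R[:,1]),R[:,0].round(4),st["wrist_force"])
c=cv2.resize(w["pixels"][200:400,220:420],None,fx=3,fy=3,interpolation=cv2.INTER_CUBIC);cv2.imwrite("pics/t_wc.png",c)
E
```

```text
22.15 [0.6118 0.1987 0.1463] 8.19435067455512 [ 4.e-04 -0.e+00 -1.e+00] [ 0.19084569 -0.01031807 -0.85012443]
```

View pics/t_wc.png

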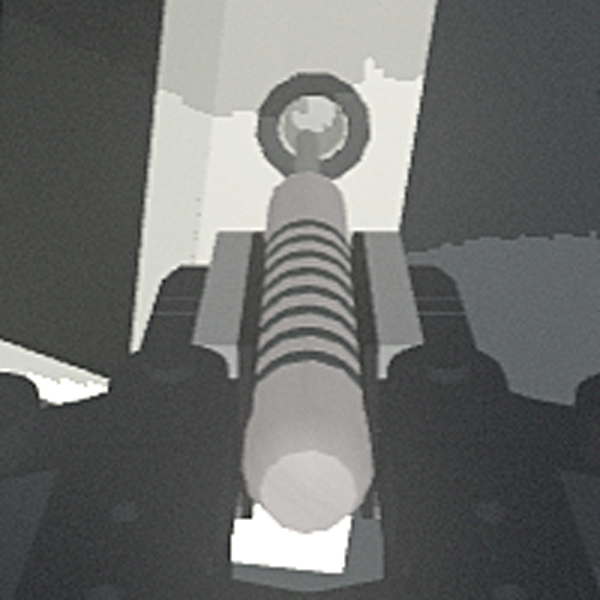

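View pics/t_crop.png

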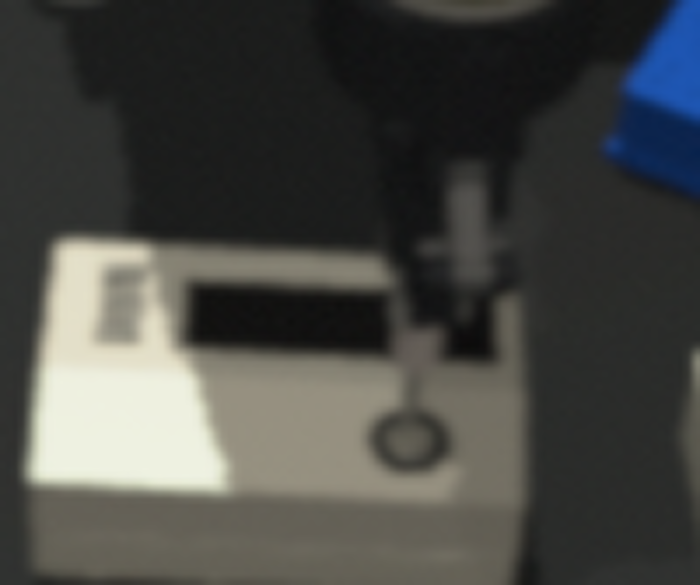

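Call:
{"api": "servo_tool", "payload": {
  "moves": [
    [0,0.1,0,0,1],
    [0.5,0,0,0,1],
    [0.5,0,0,0,1],
    [0.5,0,0,0,1],
    [0.2,0,0,0,1],
    [0,0,0,0,1],
    [0,0,0,0,1],
    [0,0,0,0,1],
    [0,0,0,0,1],
    [0,0,0,0,1]
  ]
}}

```text
clock: 23.45
tcp_pos: [0.6127, 0.1988, 0.1292]
orientation: [0.535, 0.463, 0.534, -0.463]
wrist_force: [0.6, -0.5, -0.9]
finger_gap: 0.0123
```

Call:
{"api": "servo_tool", "payload": {
  "moves": [
    [0.1,0,0,0,1],
    [0.1,0,0,0,1],
    [0.1,0,0,0,1],
    [0.1,0,0,0,1],
    [0,0,0,0,1],
    [0,0,0,0,1],
    [0,0,0,0,1],
    [0,0,0,0,1],
    [0,0,0,0,1],
    [0,0,0,0,1]
  ]
}}

```text
clock: 24.7
tcp_pos: [0.6127, 0.1988, 0.1251]
orientation: [0.534, 0.463, 0.534, -0.463]
wrist_force: [0.2, -0.3, 2.0]
finger_gap: 0.0123
```

```bash
python3 - <<'E'
from h import *
w=optics.read_camera("wrist");p=optics.read_camera("scene");R,st=toolR();X=st["tcp_pos"]
b=p["pixels"];cv2.imwrite("pics/u_crop.png",cv2.resize(b[250:340,320:420],None,fx=7,fy=6.5,interpolation=cv2.INTER_CUBIC))
print(st["clock"],np.round(X,4),st["wrist_force"],st["finger_gap"])
c=cv2.resize(w["pixels"][200:400,220:420],None,fx=3,fy=3,interpolation=cv2.INTER_CUBIC);cv2.imwrite("pics/u_wc.png",c)
E
```

```text
24.8 [0.6127 0.1988 0.1251] [ 0.58220572 -0.59098934  1.83858485] 0.012263350662226807
```

View pics/u_wc.png

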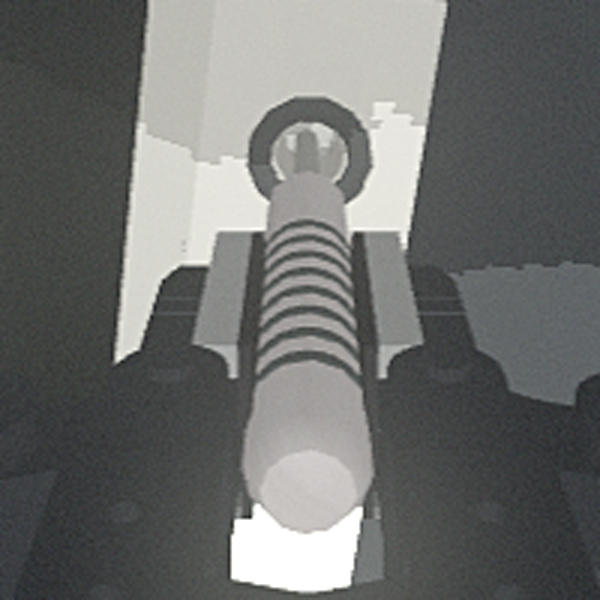

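View pics/u_crop.png

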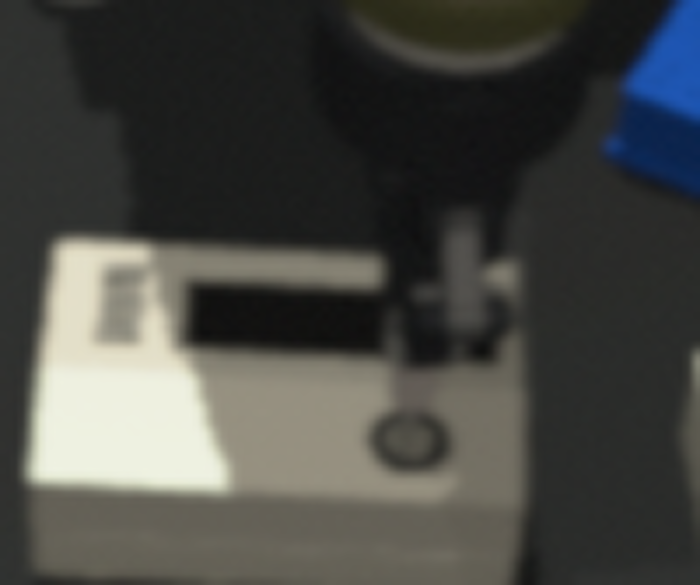

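Call:
{"api": "servo_tool", "payload": {
  "moves": [
    [0.05,0,0,0,1],
    [0.05,0,0,0,1],
    [0.05,0,0,0,1],
    [0.05,0,0,0,1],
    [0.05,0,0,0,1],
    [0.05,0,0,0,1],
    [0,0,0,0,1],
    [0,0,0,0,1],
    [0,0,0,0,1],
    [0,0,0,0,1]
  ]
}}

```text
clock: 26.05
tcp_pos: [0.6127, 0.1988, 0.1221]
orientation: [0.535, 0.463, 0.534, -0.463]
wrist_force: [-0.3, 0.5, 4.0]
finger_gap: 0.0125
```

Call:
{"api": "servo_tool", "payload": {
  "moves": [
    [0.04,0,0,0,1],
    [0.03,0,0,0,1],
    [0.03,0,0,0,1],
    [0,0,0,0,1],
    [0,0,0,0,1],
    [0,0,0,0,1],
    [0,0,0,0,1],
    [0,0,0,0,1],
    [0,0,0,0,1],
    [0,0,0,0,1]
  ]
}}

```text
clock: 27.3
tcp_pos: [0.6128, 0.1989, 0.1217]
orientation: [0.535, 0.463, 0.534, -0.463]
wrist_force: [-0.8, -0.5, 6.5]
finger_gap: 0.0123
```

Call:
{"api": "servo_tool", "payload": {
  "moves": [
    [0.05,0,0,0,1],
    [0.05,0,0,0,1],
    [0,0,0,0,1],
    [0,0,0,0,1],
    [0,0,0,0,1],
    [0,0,0,0,1],
    [0,0,0,0,1],
    [0,0,0,0,1],
    [0,0,0,0,1],
    [0,0,0,0,1]
  ]
}}

```text
clock: 28.55
tcp_pos: [0.613, 0.1989, 0.1216]
orientation: [0.535, 0.463, 0.534, -0.463]
wrist_force: [-2.6, -0.4, 10.4]
finger_gap: 0.0125
```

```bash
python3 - <<'E'
from h import *
w=optics.read_camera("wrist");p=optics.read_camera("scene");R,st=toolR();X=st["tcp_pos"]
cv2.imwrite("pics/v_scene.png",p["pixels"])
print(st["clock"],np.round(X,4),st["wrist_force"],st["finger_gap"])
c=cv2.resize(w["pixels"][200:400,220:420],None,fx=3,fy=3,interpolation=cv2.INTER_CUBIC);cv2.imwrite("pics/v_wc.png",c)
E
```

```text
28.65 [0.613  0.1989 0.1216] [-2.68806559 -0.86406249  9.63747275] 0.012361711790183598
```

View pics/v_wc.png

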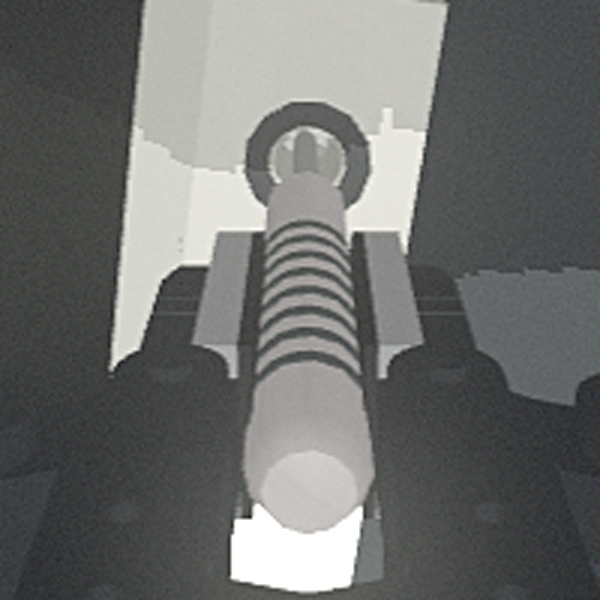

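View pics/v_scene.png

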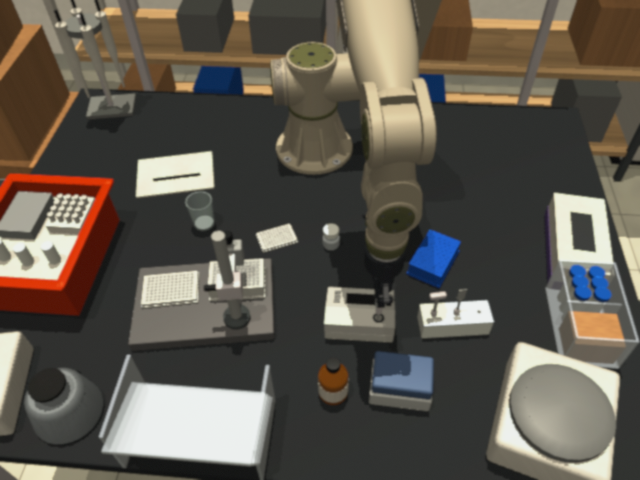

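```bash
python3 - <<'E'
from h import *
order.hand_in(); s=env.get_state(); print(s["clock"],s["tcp_pos"],s["wrist_force"])
E
```

```text
the job is handed in; nothing more can be done
the job is handed in; nothing more can be done
```

The job is handed in at about 28.7 s of the 54 s allowed, with the stylus still gripped and holding the zero button down.

**What I did:** I took the gauge head by its knob and lowered it about 37 mm onto the deep-well plate, then let go. I pulled the stylus straight up out of its hole, carried it above the other tools, and put its tip through the readout hole to press the button.

**Gauge foot:**
- **Best estimate:** the foot is pushed in about 7–8 mm, where 8 mm is wanted. This was not measured directly, because the foot is hidden from the cameras.
- **Force:** the push rose from about 5.8 N when sliding freely to 8.4 N, which suggests roughly 6–8.5 mm.
- **Camera views:** overlays of the head after release suggest about 7 mm.
- **Disagreement:** my first reading of the knob's height (0.242 m) would have put the foot about 6 mm less far in. I trusted the force, the overlays and the head's stated starting range over that reading.

**Button:**
- **At its stop:** the push reached about 10 N, against 4 N for fully down, and the last 1 mm of commanded push moved the tool only 0.1 mm.
- **Tip height:** the tip came out at about 45 mm above the table, which matches fully pressed.
- **Position:** the wrist picture shows the tip inside the hole, on the button.

**Bench:** the final scene picture shows the plates, the other tools and the rest of the bench where they stood.

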